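# Clamp the half-carved owl with the inner knob only

### The job

Stand the half-carved wooden owl on the clamp's bed between the sprung pad and the end jaw, centred on the pad with the sawn faces of its foot towards them, and let go of it. Then turn only the small orange inner knob clockwise until the owl is held snugly between pad and jaw, with about 12 newtons and never more than 20 so that the soft wood is not dented, and let go of the knob. The black ring around the knob is already set and must stay as it is; leave the mallet, gouge and mug where they are.

Things in the scene. Friction and masses are not known exactly. Their poses are not given: they have to be found in the camera images.
- clamp: Green bench clamp, fixed. Base plate 110 (x) x 310 (y) x 12 mm; its top is the bed. Origin: centre of the plate's underside, on the bench, z up. It clamps along its y axis: a housing (76 x 78 mm, top 56 mm above the bench) with the two coaxial controls stands at y = -110 mm, the pad comes out of it towards +y, the end jaw stands on the +y half.
- slide: Steel push rod with a cork-faced sprung pad; moves along the clamp's +y, 14 mm per rad of inner knob. Origin: on the clamp's origin at knob 0. Pad face (44 mm wide, 14 to 40 mm above the bench) at about y = -22 mm here, 2 mm more or less: its socket is screwed on by hand. The pad gives 1 mm per 5 N, up to 8 mm, so once the owl is pinched the force grows 70 N per rad of knob.
- end_jaw: Green end jaw with cork face, fixed on the bed at one of many settings (the gap to the pad starts 7 to 18 mm wider than the owl's foot is thick) along the clamp's y axis. Origin: on the bed at the middle of the jaw's clamping face, which looks along -y of the clamp. 60 mm wide, 30 mm high, 53 mm long behind the face.
- owl: Loose half-carved owl of pale wood, 68 mm tall, 0.08 to 0.16 kg. Origin: centre of its underside, z up. Sawn foot 56 mm long (x), 34 mm high, 38 to 44 mm thick (y; sawn by eye, not known better); the y faces of the foot are clamped, either one to the pad. Above it, up to 66 mm, the body is 36 mm (x) by 30 mm (y) with flat sides, good to grip along x.
- inner_knob (a joint): Angle of the inner knob, 0 to 2 rad, grows clockwise seen from above and moves the pad towards the end jaw. Starts at 0 to 0.15. It rubs with about 0.3 N m while turning (at a standstill between small steps this eases to a steady 0.1 or less) and stays where it is left; clamping adds 0.014 N m per newton on the owl. A grip of 30 to 50 N on the bar's flat sides carries it.
- knob_top (a point): Centre of the top of the inner knob, on its axis, 87.5 mm above the bench. Orange bar 38 mm long, 16 mm wide (flat parallel sides), 16 mm tall, on a brass hub 24 mm across. Its x axis runs along the bar; at joint value 0 that is the clamp's x axis, and it turns clockwise with the joint. The black ring's top is 18.5 mm below this point: grip the bar without rubbing on the ring.
- outer_ring (a joint): Angle of the black outer ring, 70 mm in diameter, 12 mm thick, coaxial with the inner knob and right under its bar (ring top 69 mm above the bench). Clockwise positive. It turns very easily (0.02 N m): a fingertip rubbing on its top drags it along. It must not be turned.
- ring_mark (a point): White index mark on the rim of the outer ring, 33 mm from the axis, on the ring's top face.
- mallet: Bystander: carver's wooden mallet lying on the bench, 245 mm long, head 76 mm in diameter, handle along -x. Origin under the join of head and handle.
- gouge: Bystander: gouge with dark wood handle lying on the bench, 252 mm long, 24 mm high. Origin under the ferrule.
- mug: Bystander: blue mug, 76 mm in diameter, 85 mm tall, handle to its +y. Origin: centre of the underside.

How it is judged:
By the outcome, as a careful person would: the job done as asked, in the order asked, and still so for the second after the job is handed in, with the robot touching nothing.
It also fails if it takes over 72 s, if anything falls off the work surface, if the arm or the gripper's body presses on something with over 40 N, if the wrist force passes 120 N, or if a joint passes its speed limit or range.

### The arm

A 7-joint arm with a two-finger parallel gripper is mounted at the origin on the work surface. World frame = base frame: x ahead of the robot, y to its left, z up, the work surface at z = 0. Lengths are in m, angles in rad, forces in N, time in s.
With the tool pointing down it reaches from about 0.4 to 0.85 m from the base axis. Payload 10.4 kg.
Tool frame: the origin (TCP) lies on the centre line of the jaws, within the pads' length; the fingertips stand 8 mm ahead of it and the grasp point (between the pads) lies 11 mm behind it (r.finger_overhang is the distance from the TCP to the fingertips, in m); z points along the fingers, y is the line along which they close (so a half turn about z gives the same grasp; the last joint's range is limited). The gripper opens to 87 mm and grips with 3 to 60 N. Pads are 19 mm wide; open, the fingers measure 117 mm over their backs; the gripper's body (75 mm by 190 mm) begins 51 mm behind the grasp point.
Start: joints at [1.225, 0.332, -0.065, 1.46, 0.022, 1.35, -0.088], TCP at [0.198, -0.593, 0.196] pointing down, gripper open.
Joint ranges: [-2.6, 2.6], [-0.5, 2.12], [-1.47, 1.34], [0.16, 2.42], [-1.27, 4.41], [0.06, 2.06], [-2.6, 2.6]. Speed limits (rad/s): [2.22, 2.22, 2.79, 2.79, 3.14, 3.14, 3.14].

### API

Orientations are given as a unit quaternion [x, y, z, w].
In Python, from bench import r, vision gives the robot as it stands.
- The arm moves only by the tool drive_tool, never from a script. Its argument "series" is a list of rows, each a list of 2 entries, a list of its own where there are three numbers: the shift along the world's x, y, z in cm, then the turn about the world's z in degrees. A call has exactly 10 rows; each row shifts and turns the commanded pose from where the row before left it; what a row does not reach is not made up. A row lasts 1/8 s, in which the tool goes at most 62.5 mm and 10.7 degrees, less where a joint would pass 70% of its speed; a pose out of reach is approached as far as the arm can. A call with a gripper value outside its range is refused whole. "hand" is the closure, from 0 (fully open) to 1 (shut), set as the call begins (left out, the last holds). The fingers move at their own pace and stop on an object; "newtons" is the grip in N (left out, the last holds). Time passes only in rows, so rows that do not move let the fingers close, or fill a call up. It gives the time, the measured TCP pose, the force, the opening and the grip force at its end, in the units of the state.
- r.read_state(): the state, without advancing time (a new reading comes with each control period).
- vision.camera(name): name is "side" or "top"; returns a dict with "color" (420x560x3 uint8, red, green, blue), "intrinsics" (3x3 intrinsics, pixels), "R" (3x3) and "t" (3): a world point X has camera coordinates R X + t. Camera axes: x right, y down, z forward; pixel columns grow to the right and rows downward; lengths in m; the calibration is good to about 2 mm. A picture is of the moment at which its call begins. There is no depth.
- r.close_job(): hands the job in; it is judged then, once.
The state is a dict: "time": time; "joint_positions": joint angles; "joint_vel": joint speeds; "joint_torque": joint torques, N m; "ee_pos": TCP position; "eef_rot": TCP orientation; "ft_force": force on the tool from outside, world axes, zero at the start; "torque": the same for the moment, N m; "width": finger opening in m; "grip_force": force on a finger pad.
Only numpy, scipy, OpenCV 4.12 (cv2) and the standard library are available. Lean on these libraries where they do the work, as an engineer would, in place of code of your own. Each camera call takes 0.05 s, during which the arm holds its last target. There are 200 camera calls.

## Working session

There is one attempt and no reset: what is moved stays moved. The work goes in short steps, Python scripts to look and compute and a tool call to move; the robot and the scene stay as the last step left them, time stands still between calls to the robot, and variables do not carry over. Pictures are saved under pics/ and viewed, at most 10 in all, crops included, and the job is handed in when it is done.

Besides the shell and the picture viewer there is one more tool, called after "Call:" as a command line: name --argument value ..., lists and objects as JSON in quotes. drive_tool: Moves the arm, as the interface text tells. Its arguments: {"type":"object","properties":{"series":{"type":"array"},"hand":{"type":"number"},"newtons":{"type":"number"}},"required":["series"]}

```bash
mkdir -p pics; ls
python3 - <<'E'
from bench import r, vision
import cv2,numpy as np
for n in("top","side"):
    c=vision.camera(n); cv2.imwrite(f"pics/{n}0.png",c["color"][:,:,::-1]); np.savez(f"pics/{n}0.npz",**c)
    print(n,c["intrinsics"].tolist(),np.round(c["R"],3).tolist(),np.round(-c["R"].T@c["t"],3))
s=r.read_state();print(s)
E
```

```text
pics
top [[506.04144888279535, 0.0, 275.64840506398815], [0.0, 506.04144888279535, 200.33090008681475], [0.0, 0.0, 1.0]] [[0.03, -1.0, 0.007], [-0.998, -0.03, -0.046], [0.046, -0.006, -0.999]] [ 0.539 -0.039  1.297]
side [[521.2590549979483, 0.0, 280.8795572821366], [0.0, 521.2590549979483, 208.13201850373272], [0.0, 0.0, 1.0]] [[-0.914, -0.405, 0.007], [-0.287, 0.636, -0.717], [0.286, -0.657, -0.697]] [0.228 0.872 1.045]
{'time': 0.1, 'joint_positions': array([ 1.22540212,  0.33281884, -0.06469757,  1.46083451,  0.02158186,
        1.34992157, -0.0885098 ]), 'joint_vel': array([-2.26018068e-03, -2.64589930e-03, -1.17774472e-03, -1.93095208e-03,
       -6.75955084e-04, -1.43768965e-03,  7.19548544e-05]), 'joint_torque': array([ 1.80827141e-03, -6.24546003e+01,  2.49186979e-02, -3.90717244e+01,
       -6.14038669e-02,  3.66145594e-02,  4.69197767e-05]), 'ee_pos': array([ 0.19814073, -0.59236078,  0.19563807]), 'eef_rot': array([ 9.87003318e-01,  1.60698584e-01, -1.23769202e-04, -6.31865869e-04]), 'ft_force': array([-0.44514022,  0.28767195, -0.76179769]), 'torque': array([ 0.00463887, -0.00876182,  0.00950996]), 'grip_force': 0.0, 'width': 0.08724075938819088}
```

View pics/top0.png

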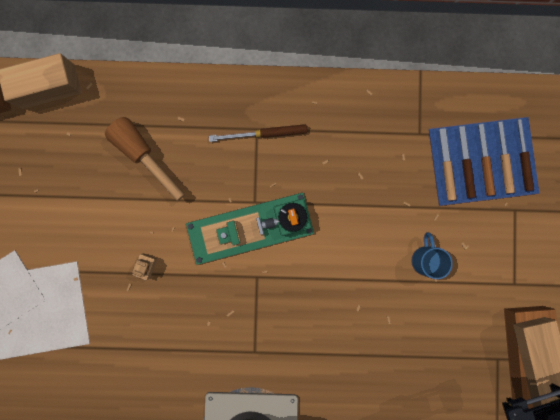

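View pics/side0.png

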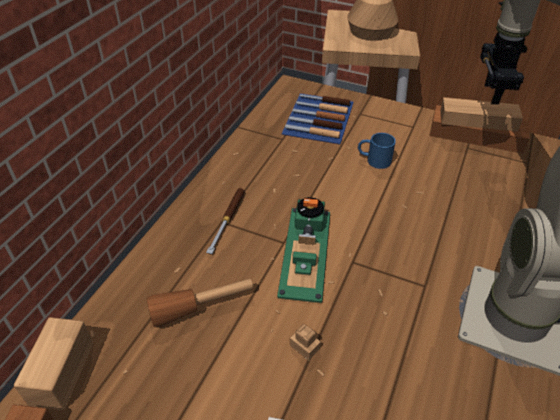

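The top view shows the owl near (144,266), the clamp around (250,228) with its knob at (293,216), and the end jaw near (230,234). In the side view the owl is at (306,341) and the knob at (311,204). Next I'll view enlarged crops.

Run:
```python
import cv2
a=cv2.imread("pics/top0.png")[185:285,125:320]; a=cv2.resize(a,None,fx=4,fy=4,interpolation=cv2.INTER_CUBIC)
cv2.imwrite("pics/topc.png",a)
b=cv2.imread("pics/side0.png")
x=cv2.resize(b[190:305,270:340],None,fx=5,fy=5,interpolation=cv2.INTER_CUBIC)
y=cv2.resize(b[315:365,280:335],None,fx=7,fy=7,interpolation=cv2.INTER_CUBIC)
import numpy as np
o=np.zeros((575,740,3),np.uint8);o[:,:350]=x;o[:350,352:352+385]=y
cv2.imwrite("pics/sidec.png",o)
```

```text
(no output)
```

View pics/topc.png

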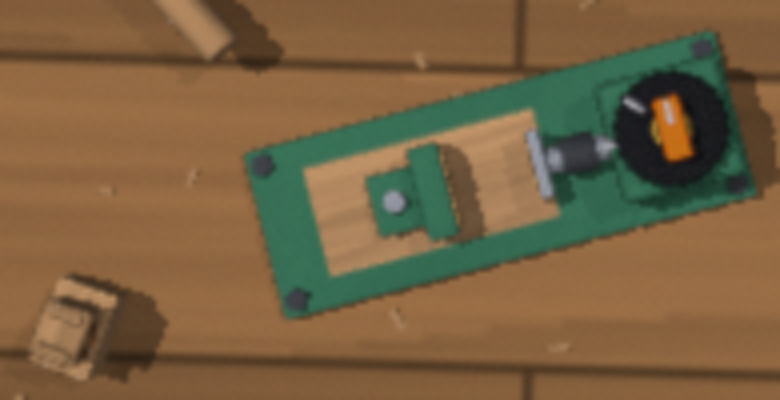

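View pics/sidec.png

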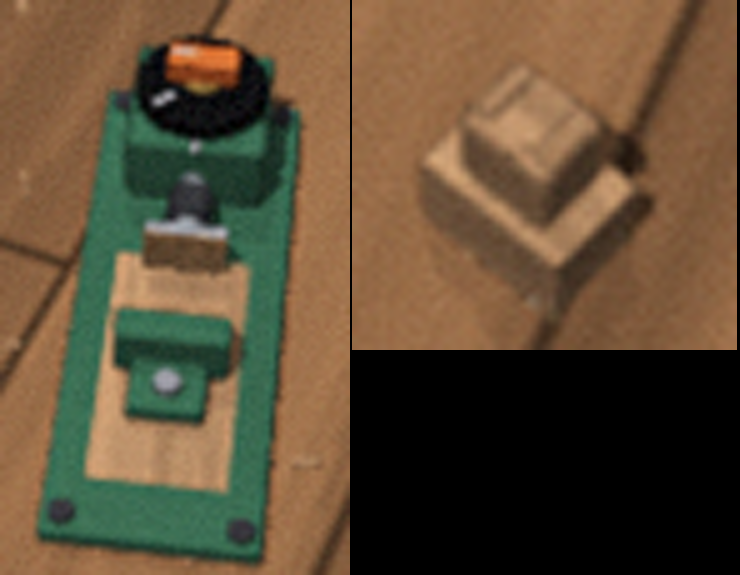

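The crops show the following, in crop pixels:
- **Clamp, top crop:** plate corners (245,155), (716,33), (757,193) and (290,318). The orange bar is at (673,127), the pad at (540,165), and the jaw's clamping face is the edge from (440,147) to (457,235).
- **Owl, top crop:** foot corners (65,277), (118,295), (84,380) and (30,360).
- **Side crop:** the same objects, with the owl's visible foot-top corners at (425,163), (553,265) and (632,190).

Now I'll turn these into world positions.

```bash
cat > h.py <<'E'
import numpy as np,cv2
def ray(c,uv,z):
    d=c["R"].T@np.linalg.solve(c["intrinsics"],np.array([uv[0],uv[1],1.])); o=-c["R"].T@c["t"]
    return (o+d*(z-o[2])/d[2])[:2]
def proj(c,X):
    p=c["intrinsics"]@(c["R"]@np.asarray(X)+c["t"]); return p[:2]/p[2]
def mask(img,lo,hi,roi):
    m=cv2.inRange(cv2.cvtColor(img,cv2.COLOR_RGB2HSV),lo,hi); k=np.zeros_like(m); x0,y0,x1,y1=roi; k[y0:y1,x0:x1]=255
    return m&k
def rect(m):
    p=max(cv2.findContours(m,0,1)[0],key=cv2.contourArea); return cv2.minAreaRect(p)
E
python3 - <<'E'
from h import *
np.set_printoptions(precision=4,suppress=True)
T=dict(np.load("pics/top0.npz"));S=dict(np.load("pics/side0.npz"))
tc=lambda u,v:(125+(u-1.5)/4,185+(v-1.5)/4)
s1=lambda u,v:(270+(u-2)/5,190+(v-2)/5)
s2=lambda u,v:(280+(u-352-3)/7,315+(v-3)/7)
pt=np.array([ray(T,tc(*p),.012) for p in[(245,155),(716,33),(757,193),(290,318)]])
print("plate top",pt.mean(0),[np.linalg.norm(pt[i]-pt[i-1]) for i in range(4)])
yd=(pt[0]+pt[3]-pt[1]-pt[2]);yd/=np.linalg.norm(yd);xd=np.array([yd[1],-yd[0]])
print("yaw",np.degrees(np.arctan2(xd[1],xd[0])))
ps=np.array([ray(S,s1(*p),.012) for p in[(38,535),(262,562),(298,112),(108,95)]]);print("plate side",ps.mean(0),ps)
c0=pt.mean(0);loc=lambda p:np.array([(p-c0)@xd,(p-c0)@yd])
for n,c,roi in(("T",T,(270,195,320,235)),("S",S,(290,190,335,225))):
    m=mask(c["color"],(5,150,120),(20,255,255),roi);M=cv2.moments(m,True);uv=(M["m10"]/M["m00"],M["m01"]/M["m00"])
    p=ray(c,uv,.0875 if n=="T" else .083);print("knob",n,p,loc(p),"expected",c0-0.11*yd,M["m00"])
    b=cv2.boxPoints(rect(m));q=np.array([ray(c,x,.0875) for x in b]);print(q, [np.degrees(np.arctan2(*(q[i]-q[i-1])[::-1])) for i in(1,2)],[np.linalg.norm(q[i]-q[i-1]) for i in (1,2)])
for a in[(410,148),(433,240),(440,147),(457,235)]:print("jaw top",loc(ray(T,tc(*a),.042)))
for a in[(117,310),(232,320)]:print("jaw S face top",loc(ray(S,s1(*a),.042)))
for a in[(527,133),(545,198),(537,132),(553,196)]:print("pad T top",loc(ray(T,tc(*a),.040)))
for a in[(145,235),(228,240)]:print("pad S top",loc(ray(S,s1(*a),.040)))
o=np.array([ray(T,tc(*p),.034) for p in[(65,277),(118,295),(84,380),(30,360)]]);print("owl T",o,o.mean(0),[np.linalg.norm(o[i]-o[i-1]) for i in range(4)])
q=np.array([ray(S,s2(*p),.034) for p in[(425,163),(553,265),(635,190)]]);print("owl S",q,(q[0]+q[2])/2,np.linalg.norm(q[0]-q[1]),np.linalg.norm(q[2]-q[1]),"yaw",np.degrees(np.arctan2(*(q[0]-q[1])[::-1])),np.degrees(np.arctan2(*(q[2]-q[1])[::-1])))
w=np.array([ray(S,s2(*p),.066) for p in[(520,65),(605,130),(545,195),(463,120)]]);print("body S",w.mean(0))
w=np.array([ray(T,tc(*p),.067) for p in[(52,297),(95,312),(75,367),(32,352)]]);print("body T",w,w.mean(0))
E
```

```text
plate top [0.5257 0.0158] [np.float64(0.1068638798778898), np.float64(0.3086117149307336), np.float64(0.10483064489865415), np.float64(0.3055622201078123)]
yaw 16.455084663227233
plate side [0.5279 0.0199] [[ 0.5354  0.1825]
 [ 0.4308  0.1529]
 [ 0.521  -0.1437]
 [ 0.6242 -0.1121]]
knob T [ 0.5557 -0.0875] [-0.0005 -0.1075] expected [ 0.5568 -0.0897] 100.0
[[ 0.5729 -0.073 ]
 [ 0.5768 -0.0927]
 [ 0.5409 -0.0997]
 [ 0.537  -0.0801]] [np.float64(-78.81439122502572), np.float64(-168.92122062600697)] [np.float64(0.020062804673106376), np.float64(0.03652282045620797)]
knob S [ 0.5581 -0.087 ] [ 0.0019 -0.1077] expected [ 0.5568 -0.0897] 96.0
[[ 0.5784 -0.0884]
 [ 0.5466 -0.1028]
 [ 0.5355 -0.0739]
 [ 0.5668 -0.0598]] [np.float64(-155.67115038930675), np.float64(111.07229458780567)] [np.float64(0.0349247224364572), np.float64(0.030918530414941206)]
jaw top [0.0303 0.0499]
jaw top [-0.0283  0.0504]
jaw top [0.0262 0.0318]
jaw top [-0.0291  0.0353]
jaw S face top [0.0327 0.0351]
jaw S face top [-0.0259  0.0338]
pad T top [ 0.0209 -0.0224]
pad T top [-0.0209 -0.023 ]
pad T top [ 0.02   -0.0286]
pad T top [-0.0209 -0.0281]
pad S top [ 0.0242 -0.0202]
pad S top [-0.0192 -0.0226]
owl T [[0.4543 0.2841]
 [0.4442 0.2508]
 [0.3912 0.2697]
 [0.4025 0.3035]] [0.423 0.277] [np.float64(0.055346250249297145), np.float64(0.03479179662815688), np.float64(0.05624565489082338), np.float64(0.03572963349033767)]
owl S [[0.4572 0.2874]
 [0.4068 0.3043]
 [0.393  0.2692]] [0.4251 0.2783] 0.053131935181824685 0.03767484316531889 yaw -18.575122921607754 -111.4667576481956
body S [0.4244 0.2805]
body T [[0.4443 0.2829]
 [0.436  0.2567]
 [0.4027 0.2673]
 [0.4109 0.2936]] [0.4235 0.2751]
```

Call:
drive_tool --series '[[[3.5,3.4,0.3],0],[[3.5,3.4,0.3],0],[[3.5,3.4,0.3],0],[[3.5,3.4,0.3],0],[[3.5,3.4,0.3],0],[[3.5,3.4,0.3],0],[[3.5,3.4,0.3],0],[[3.5,3.4,0.3],0],[[3.5,3.4,0.3],0],[[3.5,3.4,0.3],0]]' --hand 0

```text
time: 1.35
ee_pos: [0.5491, -0.2516, 0.2262]
eef_rot: [0.987, 0.161, -0.0, -0.0]
ft_force: [-0.1, -0.4, 0.6]
width: 0.0869
grip_force: 0.0
```

Call:
drive_tool --series '[[[-1.2,5.3,0],5.2],[[-1.2,5.3,0],5.2],[[-1.2,5.3,0],5.2],[[-1.2,5.3,0],5.2],[[-1.2,5.3,0],5.2],[[-1.2,5.3,0],5.2],[[-1.2,5.3,0],5.2],[[-1.2,5.3,0],5.2],[[-1.2,5.3,0],5.2],[[-1.2,5.3,0],5.2]]'

```text
time: 2.6
ee_pos: [0.4277, 0.2786, 0.2263]
eef_rot: [0.816, 0.578, 0.0, 0.0]
ft_force: [0.8, 0.4, -0.2]
width: 0.087
grip_force: 0.0
```

Call:
drive_tool --series '[[[-0.3,0,-2.2],0],[[0,0,-2.2],0],[[0,0,-2.2],0],[[0,0,-2.2],0],[[0,0,-2.2],0],[[0,0,-2.2],0],[[0,0,-2.2],0],[[0,0,-1.7],0],[[0,0,-0.5],0],[[0,0,-0.3],0]]'

```text
time: 3.85
ee_pos: [0.4255, 0.2775, 0.0476]
eef_rot: [0.817, 0.577, 0.0, -0.0]
ft_force: [-0.2, 0.1, -0.3]
width: 0.087
grip_force: 0.0
```

Call:
drive_tool --series '[[[0,0,0],0],[[0,0,0],0],[[0,0,0],0],[[0,0,0],0],[[0,0,0],0],[[0,0,0],0],[[0,0,0],0],[[0,0,0],0],[[0,0,0],0],[[0,0,0],0]]' --hand 1 --newtons 15

```text
time: 5.1
ee_pos: [0.4253, 0.2773, 0.0474]
eef_rot: [0.817, 0.577, 0.0, 0.0]
ft_force: [-1.0, 0.0, -0.1]
width: 0.0016
grip_force: 0.0
```

The fingers closed on nothing, so I'll look before doing anything else.

Run:
```python
from bench import r, vision
from h import *
o=np.zeros((560,800,3),np.uint8)
c=vision.camera("top");np.savez("pics/top1.npz",**c); o[:400,:400]=cv2.resize(c["color"][225:305,105:185],None,fx=5,fy=5,interpolation=2)
c=vision.camera("side");np.savez("pics/side1.npz",**c); o[:560,400:]=cv2.resize(c["color"][270:382,265:345],None,fx=5,fy=5,interpolation=2)
cv2.imwrite("pics/m1.png",o[:,:,::-1])
```

```text
(no output)
```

View pics/m1.png

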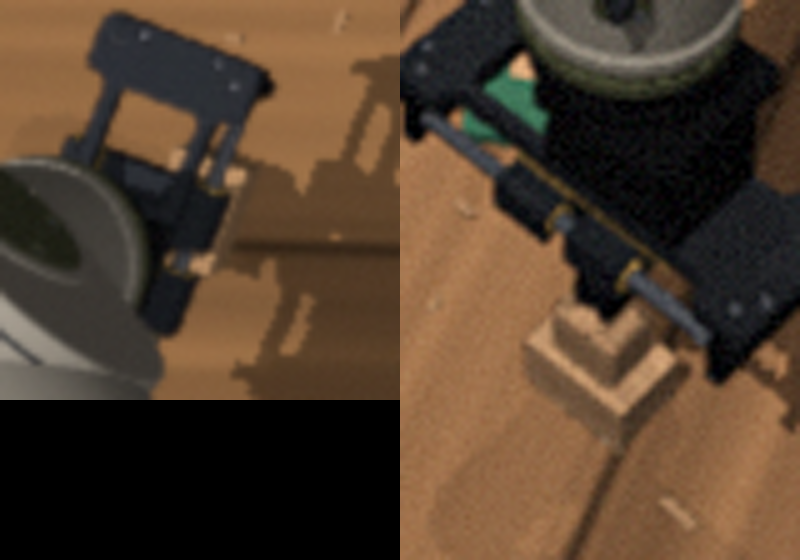

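The side view shows the closed fingertips near crop (610,310), just above or behind the owl's body, with the owl apparently undisturbed. I'll project the TCP into the view to see which.

Run:
```python
from bench import r
from h import *
S=dict(np.load("pics/side1.npz"));T=dict(np.load("pics/top1.npz"));s=r.read_state();print(r.finger_overhang,s["ee_pos"],s["eef_rot"],s["width"],s["joint_positions"])
print([a for a in dir(r) if a[0]!='_'])
e=s["ee_pos"]
for dz in(-.008,0,.011,.06):
    X=e+[0,0,dz];u=proj(S,X);t=proj(T,X);print(dz,"side crop",400+(u[0]-265)*5,(u[1]-270)*5,"top crop",(t[0]-105)*5,(t[1]-225)*5)
for X in[(.4245,.278,.067),(.4245,.278,0),(.4245,.278,.034)]:
    u=proj(S,X);print(X,400+(u[0]-265)*5,(u[1]-270)*5)
```

```text
0.008 [0.42528489 0.27724317 0.0473642 ] [8.16675521e-01 5.77097125e-01 8.64343363e-06 2.85925481e-05] 0.0007710478495318784 [ 0.05853905  0.32737533 -0.82245773  1.90131722  0.27840979  1.03065873
 -1.22306593]
['PlanningError', 'close_job', 'finger_overhang', 'read_state']
-0.008 side crop 600.8198599108317 340.2422919765081 top crop 187.9108237432854 204.40618967732206
0 side crop 601.5358236271362 330.3430086549798 top crop 183.74063306929116 205.76598225286062
0.011 side crop 602.5317608685867 316.5726670872988 top crop 177.91818062784827 207.6645351537323
0.06 side crop 607.1367554327503 252.90163900776804 top crop 150.66619391964593 216.55071137238338
(0.4245, 0.278, 0.067) 604.3505056217384 307.655150028109
(0.4245, 0.278, 0) 598.378778086801 389.5782524887633
(0.4245, 0.278, 0.034) 601.3486583669965 348.83597061691233
```

Run:
```python
from h import *
S=dict(np.load("pics/side0.npz"));T=dict(np.load("pics/top0.npz"))
e=np.array([.1981,-.5924,.1956])
o=np.zeros((600,800,3),np.uint8)
a=S["color"][20:140,455:555];o[:,:500]=cv2.resize(a,None,fx=5,fy=5,interpolation=2)
b=T["color"][350:420,490:560];o[:280,510:790]=cv2.resize(b,None,fx=4,fy=4,interpolation=2)
for dz in(-.008,0,.011,.062):
    u=proj(S,e+[0,0,dz]);p=((u-[455,20])*5).astype(int);print(dz,p,proj(T,e+[0,0,dz]))
    cv2.circle(o,tuple(map(int,p)),3,(255,0,0),-1)
cv2.imwrite("pics/m2.png",o[:,:,::-1])
```

```text
-0.008 [161 424] [522.67864933 388.82274137]
0 [165 412] [524.51917103 390.03636716]
0.011 [170 396] [527.09449623 391.7345167 ]
0.062 [196 320] [539.75552449 400.08310094]
```

View pics/m2.png

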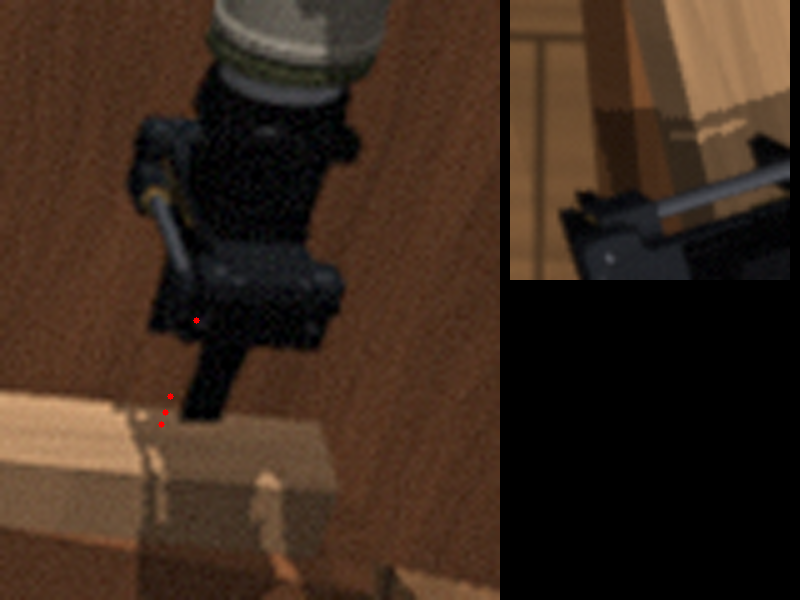

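The owl hasn't moved and its foot corners match. The drawn fingertip doesn't sit where the TCP projects, so I'll raise the closed fingers over clear bench and check the tip against the reported pose.

Call:
drive_tool --series '[[[0,0,2],0],[[0,0,2],0],[[0,0,2],0],[[0,0,2],0],[[0,5,0],0],[[0,5,0],0],[[0,2,0],0],[[0,0,0],0],[[0,0,0],0],[[0,0,0],0]]'

```text
time: 6.45
ee_pos: [0.426, 0.396, 0.1278]
eef_rot: [0.817, 0.576, 0.0, 0.0]
ft_force: [0.8, -0.1, -0.0]
width: 0.0007
grip_force: 0.0
```

Run:
```python
from bench import r,vision
from h import *
e=r.read_state()["ee_pos"];o=np.zeros((560,800,3),np.uint8);print(e)
for n,x0 in(("side",0),("top",400)):
    c=vision.camera(n);np.savez(f"pics/{n}2.npz",**c)
    u=proj(c,e).astype(int)
    a,b=max(0,u[0]-50),max(0,u[1]-85);crop=c["color"][b:b+140,a:a+100];k=cv2.resize(crop,None,fx=4,fy=4,interpolation=2)
    for dz in(-.008,.011,.062,.15):
        p=((proj(c,e+[0,0,dz])-[a,b])*4);print(n,dz,p);cv2.circle(k,tuple(map(int,p)),3,(255,0,0),-1)
    o[:k.shape[0],x0:x0+k.shape[1]]=k
cv2.imwrite("pics/m3.png",o[:,:,::-1])
```

```text
[0.42599333 0.39599015 0.12780206]
side -0.008 [202.36724776 348.9714777 ]
side 0.011 [202.77838601 328.89033403]
side 0.062 [203.93773267 272.26459462]
side 0.15 [206.15251438 164.08845104]
top -0.008 [208.84405883 339.84816574]
top 0.011 [196.2998955  342.70982723]
top 0.062 [160.48562453 350.88002698]
top 0.15 [ 90.19884356 366.91433465]
```

View pics/m3.png

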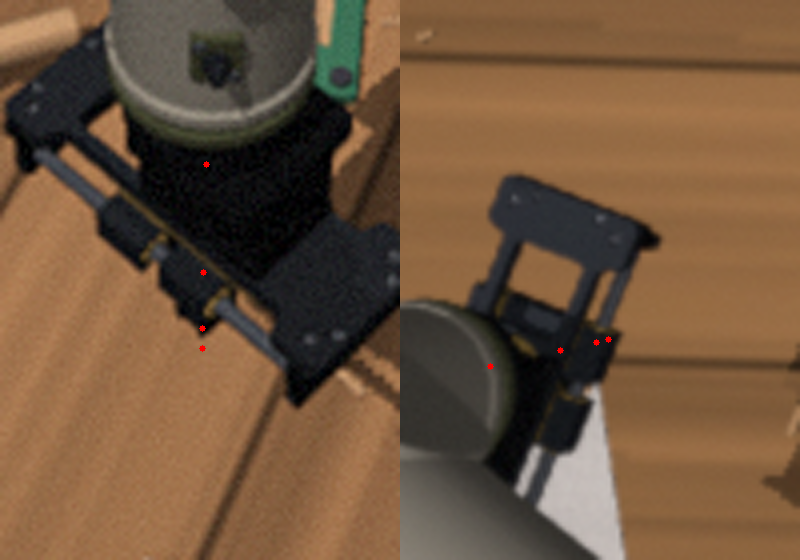

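The side view shows the visible tip at crop (200,335), about 14 crop px above its prediction of (202,349). The gripper body looks centred on the tool axis. I'll triangulate the tip and end plate numerically.

Run:
```python
from h import *
S=dict(np.load("pics/side2.npz"));T=dict(np.load("pics/top2.npz"))
e=np.array([.426,.396,.1278]);y=np.array([.943,-.333,0]);x=np.array([.333,.943,0])
def off(c):
    u=proj(c,e).astype(int);return np.array([max(0,u[0]-50),max(0,u[1]-85)])
for z in(.062,.09,.12,.15):
    for sy in(1,-1):
        print(z,sy,[(np.round((proj(S,P)-off(S))*4).astype(int).tolist(),np.round((proj(T,P)-off(T))*4+[400,0]).astype(int).tolist()) for P in[e+[0,0,z]+sy*.095*y+k*.0375*x for k in(1,-1)]])
# dark extent of finger tip along image rows
g=S["color"].max(2);a=off(S)
for v in range(a[1]+72,a[1]+90):
    print(v-a[1],''.join('#' if g[v,u]<60 else '.' for u in range(a[0]+30,a[0]+80)))
```

```text
0.062 1 [([4, 201], [563, 162]), ([116, 106], [691, 212])]
0.062 -1 [([305, 462], [429, 490]), ([415, 348], [558, 541])]
0.09 1 [([1, 168], [542, 162]), ([115, 73], [673, 213])]
0.09 -1 [([308, 431], [405, 499]), ([420, 315], [537, 551])]
0.12 1 [([-3, 130], [518, 162]), ([113, 35], [653, 215])]
0.12 -1 [([311, 396], [377, 509]), ([426, 279], [513, 562])]
0.15 1 [([-7, 91], [493, 162]), ([112, -5], [632, 216])]
0.15 -1 [([315, 360], [347, 519]), ([432, 241], [487, 574])]
72 ...........##############..##..###################
73 ............############...##...##################
74 .............##########....##....#################
75 ..............########.....##.....################
76 ..............########......#......###############
77 ..............#######...............##############
78 ...............######..##.............############
79 .................#########............############
80 ..................#######..............###########
81 ...................#####...............###########
82 ....................##................############
83 ....................#.................############
84 .....................................#########..##
85 .....................................#########...#
86 ......................................############
87 ......................................############
88 ........................................##########
89 .........................................#########
```

The image evidence is consistent: the fingertips sit roughly 30 mm higher than TCP minus 8 mm implies, so they closed just above the owl's head. I'll calibrate the true tip height by touching the bare bench gently.

Call:
drive_tool --series '[[[0,0,-2],0],[[0,0,-2],0],[[0,0,-2],0],[[0,0,-2],0],[[0,0,-2],0],[[0,0,-1],0],[[0,0,-0.2],0],[[0,0,0],0],[[0,0,0],0],[[0,0,0],0]]'

```text
time: 7.8
ee_pos: [0.4255, 0.3974, 0.0159]
eef_rot: [0.817, 0.577, 0.0, 0.0]
ft_force: [-0.3, 0.6, -0.7]
width: 0.0006
grip_force: 0.0
```

Run:
```python
from bench import r,vision
from h import *
s=r.read_state();e=s["ee_pos"];print(e,s["ft_force"])
c=vision.camera("side");g=c["color"].max(2)
for dz in(-.008,.02,.03):print(proj(c,e+[0,0,dz]))
u=proj(c,e).astype(int)
for v in range(u[1]-25,u[1]+12):print(v,u[0]-30,''.join('#' if g[v,k]<60 else '.' for k in range(u[0]-30,u[0]+30)))
```

```text
[0.42554769 0.39744195 0.01585886] [-0.26207926  0.56775532 -0.65328054]
[282.95247521 392.03288122]
[283.0823175  385.62843491]
[283.12984323 383.28423762]
365 252 .......#############.#######################################
366 252 .......#####################################################
367 252 .......#####################################################
368 252 ........####################################################
369 252 .........##########...######################################
370 252 ..........########...#######################################
371 252 ...........#######....######################################
372 252 .............####......#####################################
373 252 ..............###......#####################################
374 252 ...............###...#######################################
375 252 ................##...#######################################
376 252 .....................#######################################
377 252 .....................#######################################
378 252 .....................#################
[... 909 characters left out ...]
##########
392 252 ..............................................##############
393 252 ..............................................##############
394 252 ..........................................#...########...###
395 252 ..............................................########..####
396 252 ...............................................#############
397 252 ................................................############
398 252 ................................................############
399 252 ..................................................##########
400 252 ..................................................##########
401 252 ..................................................##########
```

Call:
drive_tool --series '[[[0,0,-0.1],0],[[0,0,-0.1],0],[[0,0,-0.1],0],[[0,0,-0.1],0],[[0,0,-0.1],0],[[0,0,-0.1],0],[[0,0,-0.1],0],[[0,0,-0.1],0],[[0,0,-0.1],0],[[0,0,-0.1],0]]'

```text
time: 9.1
ee_pos: [0.4253, 0.3972, 0.0053]
eef_rot: [0.817, 0.577, 0.0, 0.0]
ft_force: [-0.3, 0.0, -0.5]
width: 0.0001
grip_force: 0.0
```

Call:
drive_tool --series '[[[0,0,-0.15],0],[[0,0,-0.15],0],[[0,0,-0.15],0],[[0,0,-0.15],0],[[0,0,-0.15],0],[[0,0,-0.15],0],[[0,0,-0.1],0],[[0,0,0],0],[[0,0,0],0],[[0,0,0],0]]'

```text
time: 10.35
ee_pos: [0.4253, 0.3973, -0.0046]
eef_rot: [0.817, 0.577, 0.0, 0.0]
ft_force: [0.5, -0.5, -0.8]
width: 0.0005
grip_force: 0.0
```

Run:
```python
from bench import r,vision
from h import *
s=r.read_state();e=s["ee_pos"];print(e,s["ft_force"],s["joint_positions"])
o=np.zeros((560,800,3),np.uint8)
for n,x0 in(("side",0),("top",400)):
    c=vision.camera(n);np.savez(f"pics/{n}3.npz",**c)
    u=proj(c,e).astype(int);b=min(u[1]-100,280);a=max(0,u[0]-50)
    k=cv2.resize(c["color"][b:b+140,a:a+100],None,fx=4,fy=4,interpolation=2);k=cv2.convertScaleAbs(k,alpha=2)
    print(n,(u-[a,b])*4);o[:k.shape[0],x0:x0+k.shape[1]]=k
cv2.imwrite("pics/m4.png",o[:,:,::-1])
```

```text
[ 0.42530516  0.39728133 -0.00457816] [ 0.54776979 -0.50184096 -0.83075815] [-0.2064323   0.56413914 -0.78282936  1.74560119  0.45748589  1.0235832
 -1.49666202]
side [200 456]
top [200 400]
```

View pics/m4.png

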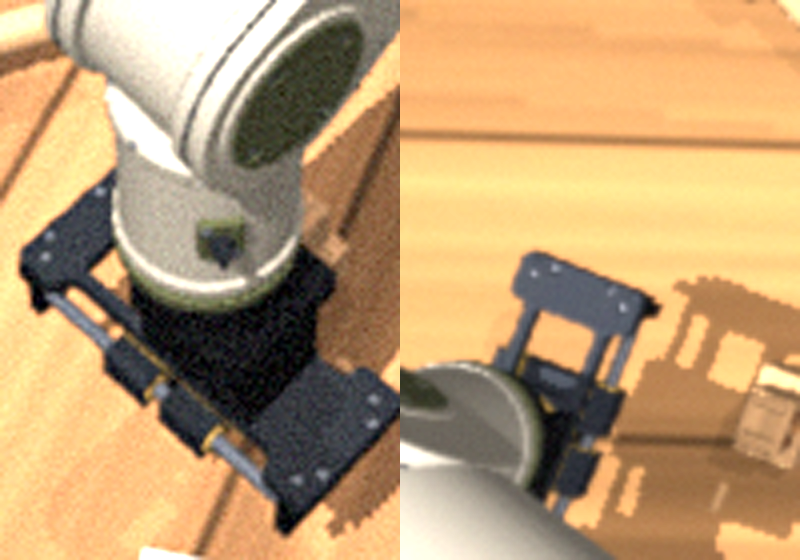

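The brightened view shows the gripper well clear of the bench, with nothing drawn at the TCP pixel (200,456). The true tip is well above the reported one, so I'll keep feeling downward.

Call:
drive_tool --series '[[[0,0,-0.15],0],[[0,0,-0.15],0],[[0,0,-0.15],0],[[0,0,-0.15],0],[[0,0,-0.15],0],[[0,0,-0.15],0],[[0,0,-0.1],0],[[0,0,0],0],[[0,0,0],0],[[0,0,0],0]]'

```text
time: 11.7
ee_pos: [0.4253, 0.3973, -0.0146]
eef_rot: [0.817, 0.577, 0.0, 0.0]
ft_force: [-0.2, -0.9, -0.8]
width: 0.0007
grip_force: 0.0
```

Call:
drive_tool --series '[[[0,0,-0.1],0],[[0,0,-0.1],0],[[0,0,-0.1],0],[[0,0,-0.1],0],[[0,0,-0.1],0],[[0,0,0],0],[[0,0,0],0],[[0,0,0],0],[[0,0,0],0],[[0,0,0],0]]'

```text
time: 12.95
ee_pos: [0.4253, 0.3973, -0.0196]
eef_rot: [0.817, 0.577, 0.0, 0.0]
ft_force: [-0.6, -0.8, -0.0]
width: 0.0002
grip_force: 0.0
```

Call:
drive_tool --series '[[[0,0,-0.05],0],[[0,0,-0.05],0],[[0,0,-0.05],0],[[0,0,-0.05],0],[[0,0,-0.05],0],[[0,0,-0.05],0],[[0,0,0],0],[[0,0,0],0],[[0,0,0],0],[[0,0,0],0]]'

```text
time: 14.2
ee_pos: [0.4253, 0.3973, -0.0226]
eef_rot: [0.817, 0.577, 0.0, 0.0]
ft_force: [-0.2, 0.6, -0.4]
width: 0.0003
grip_force: 0.0
```

Call:
drive_tool --series '[[[0,0,-0.05],0],[[0,0,-0.05],0],[[0,0,-0.05],0],[[0,0,-0.05],0],[[0,0,-0.05],0],[[0,0,-0.05],0],[[0,0,0],0],[[0,0,0],0],[[0,0,0],0],[[0,0,0],0]]'

```text
time: 15.45
ee_pos: [0.4253, 0.3973, -0.0256]
eef_rot: [0.817, 0.577, 0.0, 0.0]
ft_force: [0.1, -0.0, -0.2]
width: 0.0006
grip_force: 0.0
```

Call:
drive_tool --series '[[[0,0,-0.05],0],[[0,0,-0.05],0],[[0,0,-0.05],0],[[0,0,-0.05],0],[[0,0,-0.05],0],[[0,0,-0.05],0],[[0,0,-0.05],0],[[0,0,-0.05],0],[[0,0,0],0],[[0,0,0],0]]'

```text
time: 16.7
ee_pos: [0.4254, 0.3973, -0.0259]
eef_rot: [0.817, 0.577, 0.0, 0.001]
ft_force: [-12.4, -15.6, 46.2]
width: 0.0004
grip_force: 23.0
```

Contact came at TCP z ≈ -0.0258, so the real tips are 26 mm above the reported TCP, which matches the pictures. I'll correct all heights by this and go back to the owl.

Call:
drive_tool --series '[[[0,0,1.5],0],[[0,0,2.5],0],[[0,0,2.5],0],[[0,0,2.5],0],[[0,0,2.0],0],[[0,-4,0],0],[[0,-4,0],0],[[-0.1,-3.9,0],0],[[0,0,0],0],[[0,0,0],0]]' --hand 0

```text
time: 17.95
ee_pos: [0.4244, 0.2787, 0.0807]
eef_rot: [0.817, 0.577, 0.0, -0.0]
ft_force: [-0.0, 0.0, -0.2]
width: 0.0852
grip_force: 0.0
```

```bash
python3 -c "
from bench import r;s=r.read_state();print(s['ee_pos'],s['width'],s['ft_force'])"
```

```text
[0.42436083 0.27868323 0.08067835] 0.08522095916835995 [-0.03961773  0.01033434 -0.24012   ]
```

Call:
drive_tool --series '[[[0,0,-1.5],0],[[0,0,-1.5],0],[[0,0,-1.5],0],[[0,0,-1.2],0],[[0,0,-0.6],0],[[0,0,-0.3],0],[[0,0,-0.15],0],[[0,0,0],0],[[0,0,0],0],[[0,0,0],0]]'

```text
time: 19.2
ee_pos: [0.4245, 0.2783, 0.0131]
eef_rot: [0.817, 0.577, 0.0, 0.0]
ft_force: [0.1, 0.5, -0.8]
width: 0.087
grip_force: 0.0
```

Call:
drive_tool --series '[[[0,0,0],0],[[0,0,0],0],[[0,0,0],0],[[0,0,0],0],[[0,0,0],0],[[0,0,0],0],[[0,0,0],0],[[0,0,0],0],[[0,0,0],0],[[0,0,0],0]]' --hand 1 --newtons 15

```text
time: 20.45
ee_pos: [0.4243, 0.2782, 0.0129]
eef_rot: [0.817, 0.577, 0.0, 0.0]
ft_force: [1.0, -0.1, -0.0]
width: 0.0359
grip_force: 15.0
```

Call:
drive_tool --series '[[[0,0,1.5],0],[[0,0,2.5],0],[[0,0,2.5],0],[[0,0,0.5],0],[[1,-4,0],6],[[1,-4,0],6],[[2,-4.4,0],6],[[2,-5,0],6],[[2,-4,0],6],[[2,-4,0],6.2]]'

```text
time: 21.7
ee_pos: [0.5244, 0.0227, 0.0824]
eef_rot: [0.596, 0.803, -0.0, -0.0]
ft_force: [0.7, 0.2, -1.8]
width: 0.036
grip_force: 15.0
```

Call:
drive_tool --series '[[[0,0,0],0],[[0,0,0],0],[[0,0,-0.5],0],[[0,0,-0.5],0],[[0,0,-0.5],0],[[0,0,0],0],[[0,0,0],0],[[0,0,0],0],[[0,0,0],0],[[0,0,0],0]]'

```text
time: 22.95
ee_pos: [0.5243, 0.0243, 0.0679]
eef_rot: [0.597, 0.802, 0.0, 0.0]
ft_force: [0.1, 0.2, -2.1]
width: 0.0359
grip_force: 15.0
```

Run:
```python
from bench import r,vision
from h import *
s=r.read_state();print(s["ee_pos"],s["eef_rot"],s["width"],s["ft_force"])
o=np.zeros((600,800,3),np.uint8)
for n,x0,roi in(("side",0,(265,205,345,305)),("top",400,(205,170,285,270))):
    c=vision.camera(n);np.savez(f"pics/{n}4.npz",**c);a,b,a1,b1=roi
    k=cv2.convertScaleAbs(cv2.resize(c["color"][b:b1,a:a1],None,fx=5,fy=5,interpolation=2),alpha=1.7);o[:k.shape[0],x0:x0+k.shape[1]]=k
cv2.imwrite("pics/m5.png",o[:,:,::-1])
```

```text
[0.52432924 0.02425589 0.06793867] [5.96975654e-01 8.02259348e-01 6.64122322e-05 5.11221613e-05] 0.03586400394627803 [ 0.0939057   0.23741079 -2.10642031]
```

View pics/m5.png

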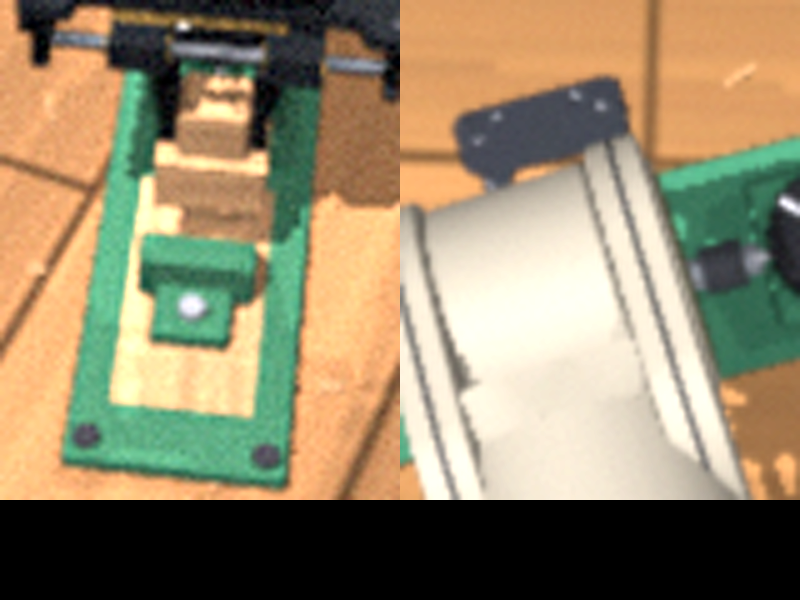

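The side view shows the held owl level and square to the clamp. Its foot front face has a top edge (158,168)–(270,182) and a bottom edge (156,200)–(270,212) in crop pixels, behind the jaw. I'll check where that face lies in clamp coordinates.

Run:
```python
from h import *
np.set_printoptions(precision=4,suppress=True)
S=dict(np.load("pics/side4.npz"))
sc=lambda u,v:(265+(u-2)/5,205+(v-2)/5)
t=np.radians(16.7);xd=np.array([np.cos(t),np.sin(t)]);yd=np.array([-xd[1],xd[0]]);e=np.array([.5243,.0243])
L=lambda p,z:np.array([(ray(S,sc(*p),z)-e)@xd,(ray(S,sc(*p),z)-e)@yd])
for p,z in[((158,168),.089),((270,182),.089),((156,200),.055),((270,212),.055)]:print("owl front",L(p,z))
for p in[(143,237),(257,246)]:print("jaw face top (arm frame, same view)",L(p,.042))
```

```text
owl front [0.0252 0.0224]
owl front [-0.0307  0.0244]
owl front [0.0263 0.0133]
owl front [-0.0318  0.0138]
jaw face top (arm frame, same view) [0.031  0.0276]
jaw face top (arm frame, same view) [-0.0269  0.026 ]
```

The owl clears the jaw by about 4 mm and the pad by 10–15 mm. I'll shift it slightly (+2 mm in clamp x, −3 mm in clamp y), lower it to just above the bed and recheck with masks.

Call:
drive_tool --series '[[[0.3,-0.2,0],0],[[0,0,0],0],[[0,0,-0.8],0],[[0,0,-0.8],0],[[0,0,-0.8],0],[[0,0,-0.8],0],[[0,0,-0.5],0],[[0,0,-0.2],0],[[0,0,0],0],[[0,0,0],0]]'

```text
time: 24.3
ee_pos: [0.5275, 0.0223, 0.0291]
eef_rot: [0.597, 0.802, 0.0, 0.0]
ft_force: [-0.2, 0.1, -0.9]
width: 0.0358
grip_force: 15.0
```

Run:
```python
from bench import r,vision
from h import *
s=r.read_state();print(s["ee_pos"],s["ft_force"],s["torque"])
c=vision.camera("side");np.savez("pics/side5.npz",**c)
h=cv2.cvtColor(c["color"],cv2.COLOR_RGB2HSV)
for v in range(226,262):print(v,''.join('g' if 55<H<95 and s>100 else '#' if V<45 else chr(48+min(9,int(V)//20)) for H,s,V in h[v,285:330]))
```

```text
[0.52748803 0.02229548 0.02913225] [-0.22725961  0.092245   -0.93270311] [ 0.0214536  -0.11206444 -0.02900393]
226 3##########22#222233344455444443##########444
227 4##########2####g#####2222232343##########554
228 4#############gggg##################g#####234
229 5432g##g#######22332222######g2############22
230 6763gggggg####g34554555445564#############223
231 7753ggggggg####23446888877896#g###########224
232 7752ggggggg####34446777876675######g######g24
233 775ggg3ggg#####34444444653443#####ggggg2ggg34
234 774ggggggg#####34444554435542####gg2ggggggg34
235 763ggggggggg###33456987767763#gggggg2ggggg334
236 753gggggggg###233679999987874####ggggggggg234
237 642g3gggggg#g#355899999998874###ggggg2gggg234
238 532gggggggg###466777788888974####ggggggggg234
239 42gggggggg####465555556666752####2gggggggg245
240 42ggg2gg332###355555555555542##22ggggggggg244
241 43gggggg454###45444555545544###23ggggggggg244
242 43gggggg67432245555554555543###2332ggggggg344
243 53ggggg599777555555555555543###24433gggggg244
244 54ggggg69999986555555555554445334543gggggg244
245 6gggggg69999998766665555554478755533gggggg344
246 6gggggg69988999998887777776688864533gggggg344
247 5gggggg69977788888888999989999964532ggggg4344
248 5gggggg7986555655556777888888886453ggggggg344
249 5gggggg8986555555555555555555555453ggggggg555
250 5ggggg69986666555555555555555554443gggggg3677
251 gggggg58854556555555555655555554443gggggg3688
252 gggggg675gggg5455444555655555544444gggggg3688
253 gggggg675gggggggggggggg554544444444gggggg3688
254 gggggg775gggggggggggggggggggggg3444gggggg3788
255 ggggg5865gggggggggggggggggggggg3345gggggg3688
256 ggggg5985gggggggggggggggggggggg3355gggggg3778
257 ggggg5984gggggggggggggggggggggg334ggggggg3688
258 ggggg6973gggggggggggggggggggggg343ggggggg4788
259 ggggg6972gggggggggggggggggggggg343gggggg45788
260 ggggg697ggg3gggggggggggggggggg2332ggggggg5788
261 ggggg797gggggggggggggggggggggg2333gggggg46888
```

Run:
```python
from h import *
S=dict(np.load("pics/side5.npz"));t=np.radians(16.7);xd=np.array([np.cos(t),np.sin(t)]);yd=np.array([-xd[1],xd[0]]);e=np.array([.5275,.0223])
for n,p,z in(("foot L",(295,247.3),.050),("foot R",(317,249.3),.050),("jaw L",(293.8,252),.042),("jaw R",(315.8,254),.042)):
    q=ray(S,p,z)-e;print(n,q@xd,q@yd)
```

```text
foot L 0.025157250367426234 0.021102837792438628
foot R -0.03084526748704591 0.020476725594677607
jaw L 0.027038816695199804 0.030253699807904294
jaw R -0.02893698861285017 0.029575372600069833
```

Centring is within 2 mm, with clearance on both sides. I'll nudge it 1 mm, lower it to the bed and check for contact.

Call:
drive_tool --series '[[[0.1,0.05,0],0],[[0,0,-0.1],0],[[0,0,-0.1],0],[[0,0,-0.1],0],[[0,0,-0.05],0],[[0,0,-0.03],0],[[0,0,-0.03],0],[[0,0,-0.02],0],[[0,0,0],0],[[0,0,0],0]]'

```text
time: 25.6
ee_pos: [0.5283, 0.0228, 0.0249]
eef_rot: [0.597, 0.802, -0.0, 0.0]
ft_force: [-2.3, 0.2, 4.8]
width: 0.0363
grip_force: 15.0
```

Call:
drive_tool --series '[[[0,0,0],0],[[0,0,0],0],[[0,0,0],0],[[0,0,0],0],[[0,0,0],0],[[0,0,1],0],[[0,0,1.5],0],[[0,0,1.5],0],[[0,0,1.5],0],[[0,0,2],0]]' --hand 0.25

```text
time: 26.85
ee_pos: [0.5282, 0.0227, 0.1008]
eef_rot: [0.597, 0.802, -0.0, -0.0]
ft_force: [0.2, -0.2, 0.6]
width: 0.0655
grip_force: 0.0
```

Run:
```python
from bench import r,vision
from h import *
s=r.read_state();print(s["ee_pos"],s["eef_rot"],s["width"])
T=dict(np.load("pics/top4.npz"))
c=vision.camera("side");np.savez("pics/side6.npz",**c)
h=cv2.cvtColor(c["color"],cv2.COLOR_RGB2HSV)
for v in range(226,258):print(v,''.join('g' if 55<H<95 and s>100 else '#' if V<45 else chr(48+min(9,int(V)//20)) for H,s,V in h[v,285:330]))
```

```text
[0.52815827 0.02271487 0.10078779] [ 5.96957194e-01  8.02273088e-01 -3.12294381e-05 -1.35698752e-05] 0.06548220973175621
226 67755gggggggg#gggggg###2322ggggggggggggggggg3
227 7775ggggggggg#ggggg#########ggggggggggggggg23
228 7775ggggggggg2ggggg#########g##gggggggggggg24
229 7765gggggggggggg#2##########g#ggggggggggggg24
230 7764gggggggggg2454433#######gggggggg2gggggg24
231 6765gggggggggg269767766655643gggggggggggggg24
232 774ggggggggggg489879999989974gggggggggggggg34
233 675ggggggggggg589778988878985gggggggggggggg34
234 775ggggggggggg6897899988789742ggggggggggggg35
235 764gggggggggg479978999997897454gggggggggggg47
236 754ggggggg555478879999998887676ggggggggggg336
237 644ggggggg577688789999998786444ggggggggggg434
238 53gggggggg79988889999999988644445ggggggggg456
239 43ggggggg589986677888888888655566ggggggggg378
240 44gggggg6689975556556666776555565ggggggggg478
241 44gggggg7999985555555555555445553ggggggggg378
242 54gggggg899998545555555555434566335ggggggg378
243 55ggggg5999998555555545555434597444ggggggg378
244 55ggggg59999975555555555554447975545gggggg378
245 6gggggg69999985555555555554348974545gggggg478
246 6gggggg6999999766555555555456897454ggggggg578
247 5gggggg6999999988877877766688997454ggggggg578
248 5gggggg7887899888889999988999997555ggggggg578
249 5gggggg8975565566667788888888985555gggggg4688
250 5ggggg69965666665655556655566764445gggggg3788
251 gggggg69855666655555566655555543445gggggg3788
252 gggggg676gggg5555544455665555543445gggggg3788
253 gggggg685gggggggggggggg554555443434gggggg3788
254 gggggg775gggggggggggggggggggggg4445gggggg3788
255 gggggg875gggggggggggggggggggggg3555gggggg3788
256 ggggg5984gggggggggggggggggggggg3665gggggg3788
257 ggggg6984gggggggggggggggggggggg354ggggggg3788
```

The owl stands free and upright at its spot. Next I'll refine the knob axis from the black ring and the orange bar in the first images.

Run:
```python
from h import *
for n,roi in(("top",(274,196,314,238)),("side",(292,190,330,222))):
    c=dict(np.load(f"pics/{n}0.npz"));h=c["color"]
    bl=cv2.inRange(h,(0,0,0),(60,55,60));k=np.zeros_like(bl);k[roi[1]:roi[3],roi[0]:roi[2]]=255
    orn=mask(h,(3,120,90),(22,255,255),roi);m=cv2.morphologyEx((bl&k)|orn,cv2.MORPH_CLOSE,np.ones((5,5)));m=cv2.morphologyEx(m,cv2.MORPH_OPEN,np.ones((5,5)))
    p=max(cv2.findContours(m,0,1)[0],key=cv2.contourArea);E=cv2.fitEllipse(p)
    print(n,"ring",E,ray(c,E[0],.064))
    ct=max(cv2.findContours(orn,0,1)[0],key=cv2.contourArea)
    print(cv2.minAreaRect(ct),cv2.contourArea(ct))
    for v in range(roi[1],roi[3]):print(''.join('o' if orn[v,u] else '#' if bl[v,u] else '.' for u in range(roi[0],roi[2])))
```

```text
top ring ((298.1415710449219, 216.45310974121094), (35.91413116455078, 39.81486511230469), 18.971446990966797) [ 0.55837988 -0.10216135]
((292.5, 216.0), (9.0, 16.0), 0.0) 110.0
ooooooooooo.....................oooooooo
ooooooo.........................oooooooo
oooo............................oooooooo
.................................ooooooo
.................................ooooooo
.................................ooooooo
.....................................ooo
...............########.........#####...
............##############......########
...........################.............
.........####################......oo..o
.........#####################.....ooooo
........##########.o##########.....ooooo
..........#####oooooo###########...ooooo
...........###ooo.ooo.##########...ooooo
......#.....#.ooo..ooo##########....oooo
.....####....#ooo..ooo###########.......
.....######.##.oo..ooo.##########.......
.....#########ooo..oooo###########......
.....#########oooo.oooo.#########.......
....#########.ooooooooo.##########......
....#########.oooooooooo##########......
.....#########oooooo
[... 1527 characters left out ...]
oooo######ooooooooooooooo#####..ooooo
ooooo######.ooooooooooooo.######.ooooo
ooooo########..oooooooooo.######.ooooo
..o..##########ooooooo..########.ooooo
.....#####...####.oo.###########.ooooo
.....####....###################.ooooo
..##..##....#####################...oo
..##..##############################.o
.......#############################..
.......#############################..
........#####################...####..
.........###################....####..
............##############......##....
...............#########........###...
................................#.#...
................................##....
...............................####...
.................##............###....
```

Run:
```python
from h import *
c=dict(np.load("pics/top0.npz"));s=dict(np.load("pics/side0.npz"))
print("ring T",ray(c,(292.8,217.4),.069),"bar T",ray(c,(292.4,216.5),.0875))
# side: ring widest columns 297..324 ; bar top rows
print("ring S",ray(s,(310.5,206.5),.069),"bar S",ray(s,(310.2,202.8),.0855))
for z in(.0875,.08):print(proj(s,(.557,-.088,z)),proj(c,(.557,-.088,z)))
```

```text
ring T [ 0.5556164  -0.08901081] bar T [ 0.55748702 -0.08724666]
ring S [ 0.55811911 -0.08675651] bar S [ 0.55849812 -0.0834582 ]
[311.3820932  201.34886698] [292.70919269 216.71321716]
[311.24906255 203.37797819] [292.58267081 216.75579892]
```

Call:
drive_tool --series '[[[0,-1,0],9.4],[[0.3,-1.5,0],9.4],[[0.4,-1.5,0],9.4],[[0.4,-1.5,0],9.4],[[0.4,-1.5,0],9.4],[[0.4,-1.5,0],9.4],[[0.4,-1.5,0],9.4],[[0.3,-0.6,0],9.4],[[0.3,-0.5,0],9.3],[[0,0,0],0]]'

```text
time: 28.15
ee_pos: [0.5574, -0.0887, 0.0998]
eef_rot: [-0.097, 0.995, 0.0, 0.0]
ft_force: [-0.1, -0.1, -0.7]
width: 0.065
grip_force: 0.0
```

Run:
```python
from bench import r
import numpy as np
s=r.read_state();q=s["eef_rot"];print(s["ee_pos"],np.degrees(2*np.arctan2(q[1],q[0]))-90,s["joint_positions"],s["torque"])
```

```text
[ 0.55737933 -0.08873149  0.09979057] 101.08006398899809 [ 0.88870137  0.46096601 -1.00918486  1.70381775  0.41372386  1.20930331
  1.54045809] [ 0.09028684 -0.19610398  0.02373386]
```

Call:
drive_tool --series '[[[0,0,-1],0],[[0,0,-1],0],[[0,0,-1],0],[[0,0,-1],0],[[0,0,-0.5],0],[[0,0,-0.4],0],[[0,0,-0.25],0],[[0,0,0],0],[[0,0,0],0],[[0,0,0],0]]'

```text
time: 29.4
ee_pos: [0.5574, -0.0883, 0.0483]
eef_rot: [-0.097, 0.995, -0.0, 0.0]
ft_force: [-0.1, 0.2, -0.0]
width: 0.065
grip_force: 0.0
```

Call:
drive_tool --series '[[[0,0,0],0],[[0,0,0],0],[[0,0,0],0],[[0,0,0],0],[[0,0,0],0],[[0,0,0],0],[[0,0,0],0],[[0,0,0],0],[[0,0,0],0],[[0,0,0],0]]' --hand 1 --newtons 40

```text
time: 30.65
ee_pos: [0.5574, -0.0888, 0.0481]
eef_rot: [-0.097, 0.995, -0.0, 0.0]
ft_force: [0.3, -5.3, -1.1]
width: 0.0159
grip_force: 38.8
```

```bash
cat > st.py <<'E'
from bench import r
import numpy as np
s=r.read_state();q=s["eef_rot"];print(s["time"],s["ee_pos"],"yaw",np.degrees(2*np.arctan2(q[1],q[0]))-90,"F",s["ft_force"],"T",s["torque"],s["width"],"jt",s["joint_torque"][6],s["joint_positions"][6])
E
python3 st.py
```

```text
30.65 [ 0.55739318 -0.08876273  0.0481058 ] yaw 101.17048199050387 F [ 0.34163931 -5.30323249 -1.10800182] T [-0.98681774 -0.45469328  0.08926408] 0.015906609838733612 jt -0.12907450553029776 1.5011696250489333
```

Call:
drive_tool --series '[[[0,-0.04,0],-2.5],[[0,0,0],-2.5],[[0,0,0],-2.5],[[0,0,0],-2.5],[[0,0,0],-2.5],[[0,0,0],-2.5],[[0,0,0],-2.5],[[0,0,0],-2.5],[[0,0,0],-2.5],[[0,0,0],-2.5]]'

```text
time: 31.9
ee_pos: [0.5574, -0.0875, 0.0481]
eef_rot: [0.12, 0.993, 0.001, 0.0]
ft_force: [1.2, -0.8, -0.5]
width: 0.0162
grip_force: 39.1
```

```bash
python3 st.py
```

```text
31.9 [ 0.55736231 -0.08753056  0.04808891] yaw 76.18266096460576 F [ 1.20914674 -0.84171441 -0.51413329] T [ 0.00402814 -0.39777437  0.33787903] 0.01619337253056232 jt 0.36746121011674404 1.1032786922823428
```

Call:
drive_tool --series '[[[0,0,0],-1.2],[[0,0,0],-1.2],[[0,0,0],-1.2],[[0,0,0],-1.2],[[0,0,0],-1.2],[[0,0,0],-1.2],[[0,0,0],-1.2],[[0,0,0],-1.2],[[0,0,0],-1.2],[[0,0,0],-1.2]]'

```text
time: 33.15
ee_pos: [0.5575, -0.0871, 0.0481]
eef_rot: [0.223, 0.975, 0.001, 0.0]
ft_force: [2.7, 5.7, -2.3]
width: 0.0158
grip_force: 39.1
```

```bash
python3 st.py
python3 - <<'E'
from bench import vision
from h import *
c=vision.camera("side")
h=cv2.cvtColor(c["color"],cv2.COLOR_RGB2HSV)
for v in range(228,256):print(v,''.join('g' if 55<H<95 and s>100 else '#' if V<45 else chr(48+min(9,int(V)//20)) for H,s,V in h[v,285:330]))
E
```

```text
33.15 [ 0.55752642 -0.08706774  0.04810004] yaw 64.19891740829473 F [ 2.71183524  5.67395334 -2.25650138] T [ 1.46482781 -0.7194556   0.34780811] 0.015846776542489734 jt -0.010615821811370552 0.9112958402553243
228 7775ggggggggggggggg24566653gggggggggggggggg36
229 7765ggggggggggggggg22333332gggggggg2ggggggg36
230 6765gggggggggggg5532#22322#gggggggggggggggg36
231 7765gggggggggg45765654443324ggggggggggggggg36
232 7755gggggggggg579789887756655gggggggggggggg36
233 775ggggggggggg689778888877884gggggggggggggg36
234 775ggggggggggg688778888767863gggggggggggggg36
235 765ggggggggggg688678888767863gggggggggggggg36
236 754gggggggggg4687689999867864gggggggggggggg47
237 644ggggggg5665787799999877864ggggggggggggg457
238 53gggggggg699778889999987776334ggggggggggg357
239 43gggggggg89987888888889887543355ggggggggg368
240 44gggggg6689976656676677888544455ggggggggg368
241 44gggggg8999985554555555665444454ggggggggg368
242 54ggggg589999755555555555553446522gggggggg368
243 55ggggg59999975555555454454445763345gggggg368
244 55ggggg59989975555555455554346864444gggggg367
245 6gggggg69999975555555555554448964444gggggg367
246 5gggggg6899998655555555555435896444ggggggg477
247 5gggggg6799999877776665555457886443ggggggg577
248 5gggggg7898889999999887777788975444gggggg4477
249 5gggggg7976557778899889899999975444gggggg4677
250 4ggggg59965666666655566778888864444gggggg3677
251 gggggg58744566665555556666656543434gggggg3677
252 gggggg675gggg5555444456665555544434gggggg3677
253 gggggg675gggggggggggggg555454433434gggggg3677
254 gggggg765gggggggggggggggggggggg3434gggggg3677
255 gggggg765gggggggggggggggggggggg344ggggggg3677
```

Call:
drive_tool --series '[[[0,0.08,0],-1.0],[[0,0,0],-1.0],[[0,0,0],-1.0],[[0,0,0],-1.0],[[0,0,0],-1.0],[[0,0,0],-1.0],[[0,0,0],-1.0],[[0,0,0],-1.0],[[0,0,0],-1.0],[[0,0,0],-1.0]]'

```text
time: 34.45
ee_pos: [0.5578, -0.0866, 0.0481]
eef_rot: [0.308, 0.952, 0.001, 0.0]
ft_force: [3.7, 6.2, -3.2]
width: 0.0158
grip_force: 39.1
```

```bash
cat > sv.py <<'E'
from bench import vision
from h import *
c=vision.camera("side")
h=cv2.cvtColor(c["color"],cv2.COLOR_RGB2HSV)
for v in range(237,256):print(v,''.join('g' if 55<H<95 and s>100 else '#' if V<45 else chr(48+min(9,int(V)//20)) for H,s,V in h[v,285:330]))
E
python3 st.py; python3 sv.py
```

```text
34.45 [ 0.55776902 -0.08664531  0.04813075] yaw 54.181985952584995 F [ 3.70511106  6.23908397 -3.20873319] T [ 1.38573605 -1.04237382  0.32228761] 0.0157623133343064 jt -0.06922172382473946 0.7492997209332635
237 644ggggggg5554777899999878863ggggggggggggg468
238 53gggggggg6776877899999877863ggggggggggggg357
239 43ggggggg58998888999999887753445gggggggggg368
240 44gggggg6699977788888888887534445ggggggggg368
241 44ggggg57999975566666667777544444ggggggggg368
242 55gggggg899997555555555555544465324ggggggg367
243 55ggggg69999975455455555554444863345gggggg367
244 55ggggg58999975554555555554345864444gggggg367
245 6gggggg58989975555555555554346863434gggggg367
246 6gggggg58999865555555555543458964434gggggg477
247 5gggggg68999986655555555544579964434gggggg577
248 4gggggg79999998877778766655788754445gggggg467
249 5gggggg8998998889999999888889975444gggggg4677
250 4ggggg59865666667778899888899974444gggggg3677
251 gggggg58644566555555566666778864444gggggg3677
252 gggggg565gggg5545544456655665643434gggggg3677
253 gggggg675gggggggggggggg554455443434gggggg3677
254 gggggg664gggggggggggggggggggggg3334gggggg3677
255 gggggg765gggggggggggggggggggggg3445gggggg3677
```

Call:
drive_tool --series '[[[0,0.08,0],-1.0],[[0,0,0],-1.0],[[0,0,0],-1.0],[[0,0,0],-1.0],[[0,0,0],-1.0],[[0,0,0],-1.0],[[0,0,0],-1.0],[[0,0,0],-1.0],[[0,0,0],-1.0],[[0,0,0],-1.0]]'

```text
time: 35.75
ee_pos: [0.558, -0.0863, 0.0481]
eef_rot: [0.389, 0.921, 0.001, 0.001]
ft_force: [5.1, 4.6, -4.3]
width: 0.0162
grip_force: 39.6
```

```bash
python3 st.py; python3 sv.py
```

```text
35.75 [ 0.55803637 -0.08626846  0.04812005] yaw 44.17771436048875 F [ 5.0912579   4.57874831 -4.2799011 ] T [ 1.09778142 -1.44985708  0.51543043] 0.016198770292670618 jt -0.22291271947324276 0.5868748749061481
237 645ggggggg6554787799999877863ggggggggggggg457
238 53gggggggg6777887899999877863gggggggggggggg47
239 43ggggggg58998898999999877754445gggggggggg368
240 44gggggg5599987888888888987534455ggggggggg378
241 44gggggg7899975556566667777544455ggggggggg378
242 54gggggg899997555555555555544465324ggggggg268
243 64ggggg49999975555554555554345863345gggggg367
244 54ggggg59999975555554555544344764444gggggg367
245 6gggggg69999865555555555554346863434gggggg367
246 5gggggg68999865555555555554468974445gggggg477
247 5gggggg6899998665555555554458896443ggggggg577
248 4gggggg7899999888778776665578875444ggggggg477
249 4gggggg7888899989899998988888974444gggggg3677
250 gggggg58865666667778988888899974434gggggg3677
251 gggggg57744566655556566666778864434gggggg3677
252 gggggg565gggg5555444455665656644434gggggg3677
253 gggggg675gggggggggggggg554545443434gggggg3677
254 gggggg665gggggggggggggggggggggg3434gggggg3677
255 gggggg765gggggggggggggggggggggg3345gggggg3677
```

Torque rose from about 0.335 to 0.515 N·m in the last 10°, and the owl stopped sliding. That puts the force at about 12–13 N, and the knob angle allows at most about 12 N. I'll hold briefly to confirm at standstill.

Call:
drive_tool --series '[[[0,0,0],0],[[0,0,0],0],[[0,0,0],0],[[0,0,0],0],[[0,0,0],0],[[0,0,0],0],[[0,0,0],0],[[0,0,0],0],[[0,0,0],0],[[0,0,0],0]]'

```text
time: 37.05
ee_pos: [0.5581, -0.0863, 0.0481]
eef_rot: [0.389, 0.921, 0.001, 0.001]
ft_force: [6.0, 3.8, -4.2]
width: 0.016
grip_force: 39.5
```

```bash
python3 st.py
```

```text
37.05 [ 0.55805044 -0.0862544   0.04813596] yaw 44.2072533739171 F [ 5.96449268  3.75587878 -4.15319594] T [ 1.10698878 -1.40536488  0.43716365] 0.016004334143366418 jt -0.45497775077819824 0.5874112101374181
```

Call:
drive_tool --series '[[[0,0,0],0],[[0,0,0],0],[[0,0,0],0],[[0,0,0],0],[[0,0,0],0],[[0,0,0],0],[[0,0,0],0],[[0,0,0],0],[[0,0,0],0],[[0,0,0],0]]'

```text
time: 38.3
ee_pos: [0.558, -0.0862, 0.0481]
eef_rot: [0.389, 0.921, 0.001, 0.001]
ft_force: [5.3, 4.8, -4.5]
width: 0.0162
grip_force: 39.5
```

```bash
python3 st.py;python3 st.py
```

```text
38.3 [ 0.55803522 -0.0862366   0.04813214] yaw 44.21251773243378 F [ 5.34458717  4.79967212 -4.47039717] T [ 1.09696092 -1.42287352  0.45832155] 0.016193138927813266 jt -0.45509738847613335 0.5874243986782203
38.3 [ 0.55803522 -0.0862366   0.04813214] yaw 44.21251773243378 F [ 5.34458717  4.79967212 -4.47039717] T [ 1.09696092 -1.42287352  0.45832155] 0.016193138927813266 jt -0.45509738847613335 0.5874243986782203
```

The static reading still includes stuck friction. The running torque and the knob angle both point to about 12–13 N. I'll let go, back off and check the pad's travel from the top camera.

Call:
drive_tool --series '[[[0,0,0],0],[[0,0,0],0],[[0,0,0],0],[[0,0,0],0],[[0,0,0],0],[[0,0,0],0],[[0,0,1],0],[[0,0,2],0],[[0,0,2],0],[[0,0,2],0]]' --hand 0.3

```text
time: 39.55
ee_pos: [0.5576, -0.087, 0.1202]
eef_rot: [0.389, 0.921, 0.0, 0.001]
ft_force: [0.2, 0.2, 0.2]
width: 0.0609
grip_force: 0.0
```

Call:
drive_tool --series '[[[0,0,2],0],[[0,0,2],0],[[-1,-4,0],0],[[-1,-4,0],0],[[-1,-4,0],0],[[-1,-4,0],0],[[-1,-4,0],0],[[-1,-4,0],0],[[0,-3,0],0],[[0,0,0],0]]'

```text
time: 40.8
ee_pos: [0.4962, -0.3598, 0.1582]
eef_rot: [0.391, 0.92, -0.0, -0.0]
ft_force: [-0.3, -0.1, -0.2]
width: 0.0607
grip_force: 0.0
```

```bash
python3 st.py
python3 - <<'E'
from bench import vision
from h import *
c0=dict(np.load("pics/top0.npz"));C=[vision.camera("top") for _ in range(4)];c=C[0]
c["color"]=np.mean([k["color"] for k in C],0).astype(np.uint8);np.savez("pics/top7.npz",**c)
o=np.zeros((600,800,3),np.uint8)
for i,k in enumerate((c0,c)):o[i*300:i*300+300]=cv2.resize(k["color"][195:255,180:340],(800,300),interpolation=2)
cv2.imwrite("pics/fin.png",cv2.convertScaleAbs(o,alpha=1.5)[:,:,::-1])
E
```

```text
40.8 [ 0.49624419 -0.35980443  0.15824226] yaw 43.95668862476492 F [-0.26679127 -0.05324935 -0.2368181 ] T [ 0.09702396 -0.14680728 -0.00593391] 0.06066956836722596 jt 0.3388336580246687 1.134308934329645
```

View pics/fin.png

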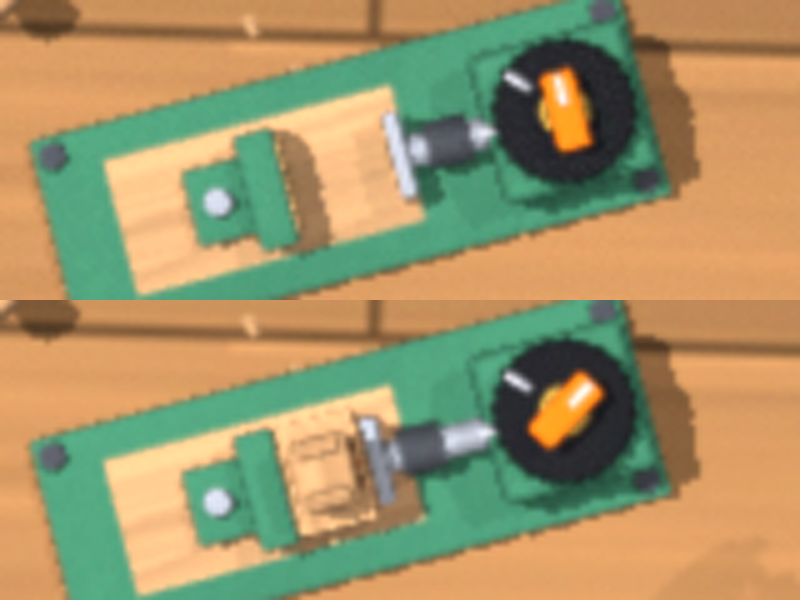

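The final view shows the owl squarely between pad and jaw, the white ring mark unchanged at (517,81), and the bar turned clockwise. I'll quantify pad travel against bar rotation as the force check.

Run:
```python
from h import *
t=np.radians(16.6);xd=np.array([np.cos(t),np.sin(t)]);yd=np.array([-xd[1],xd[0]]);K=np.array([.557,-.088])
Y=np.arange(.03,.13,.00025)
for n in("top0","top7"):
    c=dict(np.load(f"pics/{n}.npz"));g=c["color"].astype(np.float32)
    def prof(z,xs):
        P=np.array([[proj(c,[*(K+y*yd+x*xd),z]) for y in Y] for x in xs],np.float32)
        return cv2.remap(g,P[...,0],P[...,1],cv2.INTER_LINEAR).mean(0)
    p=prof(.038,(-.018,-.015,.015,.018)); q=prof(.027,(-.004,-.002,0,.002,.004))
    print(n,"pad prof",[(round(1e3*Y[i],1),int(p[i,0]-p[i,1]/2),int(p[i].mean())) for i in range(160,300,6)])
    print("  socket",[(round(1e3*Y[i],1),int(q[i].mean())) for i in range(20,280,6)])
    m=mask(c["color"],(5,140,110),(22,255,255),(280,204,304,230));M=cv2.moments(m,True)
    v,u=np.nonzero(m);W=np.array([ray(c,(a,b),.0875) for a,b in zip(u,v)]);w=W-W.mean(0);e=np.linalg.svd(w,full_matrices=False)[2][0];print("  bar yaw",np.degrees(np.arctan2(e[1],e[0]))%180,W.mean(0))
```

```text
top0 pad prof [(np.float64(70.0), 0, 64), (np.float64(71.5), 0, 61), (np.float64(73.0), 0, 59), (np.float64(74.5), 0, 56), (np.float64(76.0), 3, 58), (np.float64(77.5), 14, 69), (np.float64(79.0), 32, 88), (np.float64(80.5), 52, 117), (np.float64(82.0), 64, 139), (np.float64(83.5), 70, 148), (np.float64(85.0), 72, 147), (np.float64(86.5), 76, 137), (np.float64(88.0), 85, 124), (np.float64(89.5), 96, 123), (np.float64(91.0), 101, 126), (np.float64(92.5), 102, 127), (np.float64(94.0), 103, 127), (np.float64(95.5), 103, 127), (np.float64(97.0), 103, 128), (np.float64(98.5), 103, 128), (np.float64(100.0), 103, 128), (np.float64(101.5), 103, 128), (np.float64(103.0), 104, 129), (np.float64(104.5), 106, 131)]
  socket [(np.float64(35.0), 76), (np.float64(36.5), 98), (np.float64(38.0), 116), (np.float64(39.5), 124), (np.float64(41.0), 131), (np.float64(42.5), 131), (np.float64(44.0), 124), (np.float64(45.5), 111), (np.float64(47.0), 88), (np.float64(48.5), 68), (np.float64(50.0), 61), (np.float64(51.5), 59), (np.float64(53.0), 60), (np.float64(54.5), 61), (np.float64(56.0), 61), (np.float64
[... 1888 characters left out ...]
float64(60.5), 98), (np.float64(62.0), 77), (np.float64(63.5), 66), (np.float64(65.0), 63), (np.float64(66.5), 62), (np.float64(68.0), 62), (np.float64(69.5), 62), (np.float64(71.0), 63), (np.float64(72.5), 63), (np.float64(74.0), 63), (np.float64(75.5), 63), (np.float64(77.0), 63), (np.float64(78.5), 63), (np.float64(80.0), 65), (np.float64(81.5), 73), (np.float64(83.0), 88), (np.float64(84.5), 104), (np.float64(86.0), 111), (np.float64(87.5), 101), (np.float64(89.0), 91), (np.float64(90.5), 88), (np.float64(92.0), 89), (np.float64(93.5), 94), (np.float64(95.0), 94), (np.float64(96.5), 89), (np.float64(98.0), 80), (np.float64(99.5), 69)]
  bar yaw 139.7752796968094 [ 0.55678824 -0.08624322]
```

Bar and socket travel come to about 14.0 mm and pad travel to about 11.3 mm. That means about 2.5 mm of pad compression, or about 12–13 N, which agrees with the torque estimate, so I'll hand in.

```bash
python3 -c "
from bench import r;print(r.close_job())"
```

```text
the job is handed in; nothing more can be done
None
```

The owl is clamped between pad and jaw at an estimated 12–13 N (from knob angle, running torque and pad compression), though a held-knob torque of 0.45 N·m could mean more than 20 N if friction had eased; owl and knob are released, the ring mark hasn't moved, the bystanders weren't touched, and the job is handed in.

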